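# Close up the overlocker after threading

## Robot

A 6-joint arm with a two-finger parallel gripper is mounted at the origin on the work surface. World frame = base frame: x ahead of the robot, y to its left, z up, the work surface at z = 0. Lengths are in mm, angles in rad, forces in N, time in s.
With the tool pointing down it reaches from about 350 to 775 mm from the base axis. Payload 7.3 kg.
Tool frame: the origin (TCP) lies at the centre of the arm's flange, where the gripper is bolted on; the fingertips stand 178 mm ahead of it and the grasp point (between the pads) lies 159 mm ahead of it; z points along the fingers, y is the direction in which the jaws open and shut (so a half turn about z gives the same grasp; the last joint's range is limited). The gripper opens to 92 mm and grips with 3 to 60 N. Pads are 19 mm wide; open, the fingers measure 130 mm over their backs; the gripper's body (75 mm by 190 mm) begins 47 mm behind the grasp point.
Start: joints at [1.108, 0.342, 1.524, -0, 1.275, -0.146], TCP at [163.53, 498.884, 404.741] pointing down, gripper open.
Joint ranges: [-2.53, 2.53], [-0.77, 2.02], [0.04, 2.7], [-1, 4.14], [0.28, 2.66], [-3.11, 3.11]. Speed limits (rad/s): [2.57, 2.57, 3.14, 3.14, 3.14, 3.14].

## Interface

Orientations are given as [roll, pitch, yaw] about the fixed x, y, z axes, in that order (R = Rz(yaw) Ry(pitch) Rx(roll)).
In Python, from plant import get_obs, capture, close_job gives the robot as it stands. The module is installed in compiled form; this text tells all that it offers.
- The arm moves only by the shell command python3 -m pendant 'ROWS'. ROWS is JSON, a list of rows, each a list of 3 entries, a list of its own where there are three numbers: the shift along the tool's x, y, z in m, then the turn, a rotation vector about the tool's x, y, z in rad, then the finger opening in m, from 0 to 0.0918. In form: [[[tx, ty, tz], [wx, wy, wz], fingers], ...]. A call has 1 to 10 rows; each row is the pose to reach, as a shift and turn from the pose commanded when the call began, along the tool's axes at that moment; what a row does not reach only later rows make up. A row lasts 1/12 s, in which the tool goes at most 41.7 mm and 7.16 degrees, less where a joint would pass 70% of its speed; a pose out of reach is approached as far as the arm can. A call with a gripper value outside its range is refused whole. The fingers move at their own pace and stop on an object; the grip force is fixed at half the most. Time passes only in rows, so rows that repeat a pose let the fingers close. It gives the time, the measured TCP pose, the force and the opening at its end, in the units of the state.
- get_obs(): the state, without advancing time (a new reading comes with each control period).
- capture(name): name is "scene" or "side" or "wrist"; returns a dict with "color" (420x560x3 uint8, red, green, blue), "mtx" (3x3 intrinsics, pixels), "rvec" (rotation vector, rad) and "tvec" (3), from world to camera coordinates, as OpenCV has them. Camera axes: x right, y down, z forward; pixel columns grow to the right and rows downward; lengths in mm; the calibration is good to about 2 mm. A picture is of the moment at which its call begins. There is no depth.
- close_job(): hands the job in, once; it reports no verdict.
The state is a dict: "time": time; "joint_positions": joint angles; "dq": joint speeds; "tau": joint torques, N m; "tool_pos": TCP position; "tcp_rot": TCP orientation; "contact_force": force on the tool from outside, world axes, zero at the start; "moment": the same for the moment, N m; "grip_width": finger opening in mm.
Only numpy, scipy, OpenCV 4.12 (cv2) and the standard library are available. Lean on these libraries where they do the work, as an engineer would, in place of code of your own. Each camera call takes 0.05 s, during which the arm holds its last target. There are 200 camera calls.

## Task

The overlocker has just been rethreaded and stands open. Make it ready to sew by pushing with the fingertips: first swing the cloth plate, which is turned out at the left, fully home under the needle head, and then flip the front looper cover up until it is fully shut. Push only: do not grip the cover, and leave the thread cones and the other things on the table where they are.

Things in the scene. Friction and masses are not known exactly. Their poses are not given: they have to be found in the camera images.
- overlocker: table-top overlock sewing machine, light grey, fixed, 270 deep (x), 285 wide (y), 280 high (carry handle to 306, thin thread mast at the back to 342), thread stand with four cones at its back, handwheel on its right. Origin on the table under its middle; x from its front (the robot's side) to its back, y to its left as the operator sees it, z up. Bed 108 mm high
- needle_head (a point): lower front left corner of the needle head, which hangs over the bed: machine frame x = -58, y = 65, z = 180 mm. Head and tower reach from here to y = -142 mm, up to z = 280 mm, their front face at x = -58 mm (dials stick out to x = -80 mm): 78 mm behind the front of the shut looper cover. The tower (y below -30 mm) stands on the bed
- looper_cover (a joint): angle of the front looper cover in rad: 0 shut (upright, flush on the machine's front), positive tipped open towards the operator, at most 1.15; starts at 0.65 to 0.95. Turns about a level axis along the machine's y through cover_hinge and stays where it is left (stiff hinge, about 0.10 N m of friction: 1 to 4 N at the edge)
- cover_hinge (a point): middle of the cover's hinge axis: machine frame x = -130, y = 0, z = 26 mm
- cover_edge (a point): middle of the cover's upper (free) edge on its outer face; moves with the cover. 94 mm from the hinge axis along the cover, 6 mm outward of it; frame: y along the edge, z away from the hinge, -x the outward normal. Cover 276 mm wide, 94 high, 6 thick (14 with lining). Shut, this point is 120 mm above the table
- cover_shell: outer shell of the looper cover (the side to push on, facing front and down while the cover is open); origin on the hinge axis
- cover_lining: raised inner lining of the looper cover (the side facing the machine), ending 12 mm below the free edge; touching it and the shell together counts as gripping; origin on the hinge axis
- cloth_plate (a joint): angle of the cloth plate in rad: 0 shut (home over the looper chamber, left of the needle), positive swung out to the left, clockwise seen from above, at most 1.3; starts at 0.7 to 1.15. Turns about the upright axis through plate_hinge and stays where it is left (stiff hinge, about 0.12 N m of friction)
- plate_hinge (a point): on the upright hinge axis of the cloth plate, at its rear left corner: machine frame x = -12, y = 131, z = 93 mm
- plate_front (a point): on the plate's front face, 18 mm from its free (right) end, half way up; moves with the plate; -x is that face's outward normal, y runs along it to the hinge side. Plate: cast slab with steel top, 108 by 110 by 29 mm, underside 79, top 108 mm above the table; hinge axis at x = 106, y = 86 mm from here. Pushing here along the inward normal swings it home
- cone_tall: loose cone of thread, standing, 64 mm across the base, 125 mm high, left of the machine; origin under its centre
- cone_small: loose cone of thread, standing, 52 mm across the base, 85 mm high, front right of the machine; origin under its centre
- oil_bottle: small clear oil bottle, 34 mm across, 105 mm high, right of the machine; origin under its centre
- pin_tin: flat round steel pin tin, 77 mm across, 24 mm high, on the table front left of the machine; origin under its centre
- pattern_weight: dark steel pattern weight with a knob, 68 mm across, 47 mm high, front right; origin under its centre
- tweezers: steel threading tweezers lying in front of the right half of the cover, 120 mm long along x, about 6 mm high; origin under their middle
- screwdriver: small screwdriver lying left of the work, 160 mm long along x; origin under it

How it is judged (in metres and radians):
On the way, in this order (a step that is already met when the one before it is completed fails the run):
1. the cloth plate is swung fully home while the looper cover is still open (value of joint cloth_plate below 0.06 rad and value of joint looper_cover above 0.4 rad), for 0.2 s.
2. the looper cover is flipped up and shut, the cloth plate still home (value of joint each of looper_cover, cloth_plate below 0.06 rad), for 0.2 s.
At the end, for the whole second after the job is handed in: The cloth plate and the looper cover are both shut to within 0.06 rad (about 6 mm at their free edges) and at rest, the plate having gone home before the cover was raised (all of step 2 and velocity of joint looper_cover between -0.1 and 0.1 rad/s and velocity of joint cloth_plate between -0.1 and 0.1 rad/s); the robot touches nothing.
It fails at once if the looper cover is raised to within 0.35 rad of shut while the cloth plate is still more than 0.15 rad out (the cover's rim stands in the plate's way) (value of joint looper_cover below 0.35 rad and value of joint cloth_plate above 0.15 rad).
It fails at once if the looper cover is gripped: fingers press on its shell and its lining at once (contact force between the fingers and cover_shell above 2 N and contact force between the fingers and cover_lining above 2 N).
It fails at once if a thread cone, the oil bottle, pin tin, pattern weight, tweezers or screwdriver is moved by more than 30 mm, knocked over or lifted (distance of any of cone_tall, cone_small, oil_bottle, pin_tin, pattern_weight, tweezers, screwdriver from where it was at the start of the episode above 0.03 m or angle between any of cone_tall, cone_small, oil_bottle's own z axis and vertical above 0.5 rad).
It also fails if it takes over 51 s, if anything falls off the work surface, if the arm or the gripper's body presses on something with over 40 N, if the wrist force passes 120 N, or if a joint passes its speed limit or range.

## Working session

There is one attempt and no reset: what is moved stays moved. The work goes in short steps, Python scripts to look and compute and a shell command to move; the robot and the scene stay as the last step left them, time stands still between calls to the robot, and variables do not carry over. Pictures are saved under pics/ and viewed, about 8 in all and at most 12, crops included, and the job is handed in when it is done.

```bash
mkdir -p pics
python3 - <<'E'
from plant import *
import cv2,numpy as np
print(get_obs())
for n in("scene","side"):
    c=capture(n);cv2.imwrite(f"pics/{n}0.png",c["color"][:,:,::-1])
    R=cv2.Rodrigues(np.array(c["rvec"]))[0];print(n,c["mtx"],(-R.T@np.array(c["tvec"]).ravel()))
E
```

```text
{'time': 0.0, 'joint_positions': array([ 1.10800079e+00,  3.42709340e-01,  1.52499665e+00, -1.95614401e-06,
        1.27541733e+00, -1.45999193e-01]), 'dq': array([-0.00161773,  0.00114283, -0.00085842, -0.0001514 , -0.00015648,
        0.00016124]), 'tau': array([ 1.08077940e-03, -4.31243491e+01, -2.44225556e+01,  7.19528552e-02,
        5.58695546e-02, -1.17869176e-04]), 'tool_pos': array([163.46810059, 498.76052116, 404.05881958]), 'tcp_rot': array([-3.14007800e+00, -2.20832199e-04,  2.82479672e+00]), 'contact_force': array([ 0.63123446, -0.4012179 , -0.89526657]), 'moment': array([-0.02090802, -0.03300516,  0.0200564 ]), 'grip_width': 91.96580883261034}
scene [[512.8827937    0.         279.9631928 ]
 [  0.         512.8827937  201.64556841]
 [  0.           0.           1.        ]] [1304.52992303  194.58806481 1303.98382559]
side [[389.38023752   0.         284.45466294]
 [  0.         389.38023752 215.1553775 ]
 [  0.           0.           1.        ]] [ 514.40464937 -582.35148657  862.25972431]
```

View pics/scene0.png

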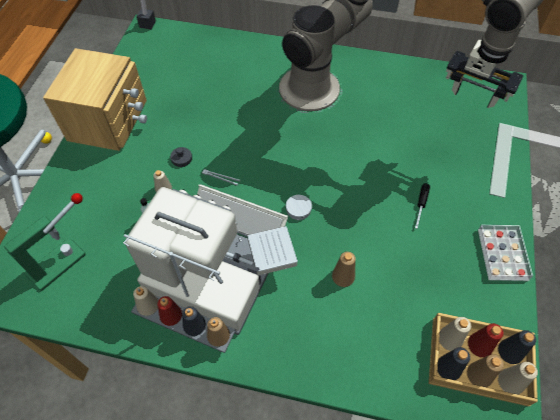

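View pics/side0.png

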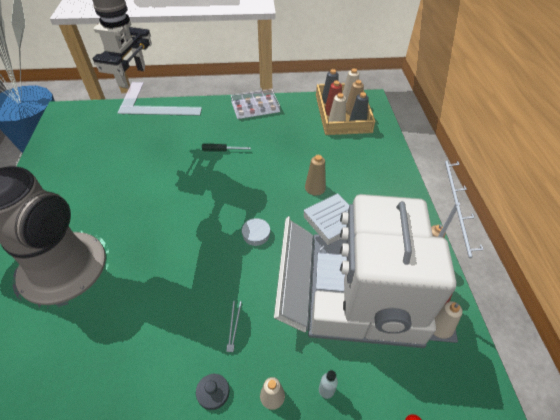

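The scene view shows the machine at about (130–290, 185–350), the plate out at (272,250), the pin tin at (298,207) and the tall cone at (345,268). The side view shows the open cover at (295,275) and the plate at (332,217). I'll enlarge both.

Run:
```python
import cv2
a=cv2.imread("pics/scene0.png")[170:320,130:330];cv2.imwrite("pics/s1.png",cv2.resize(a,None,fx=4,fy=4,interpolation=cv2.INTER_CUBIC))
a=cv2.imread("pics/side0.png")[185:345,230:440];cv2.imwrite("pics/s2.png",cv2.resize(a,None,fx=3.75,fy=3.75,interpolation=cv2.INTER_CUBIC))
```

```text
(no output)
```

View pics/s1.png

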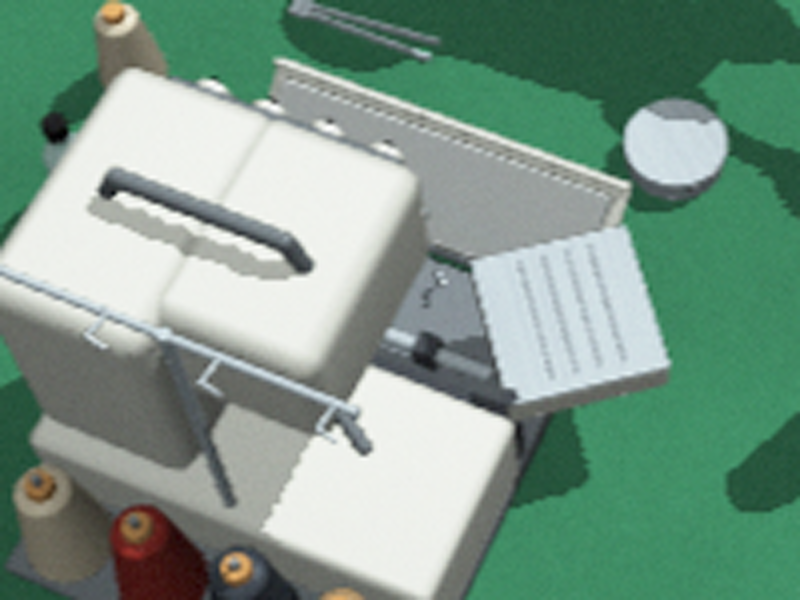

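View pics/s2.png

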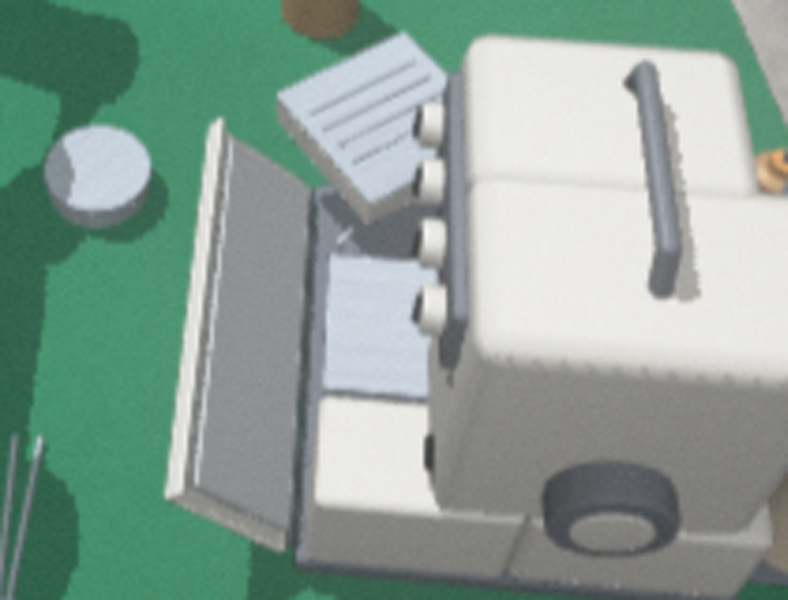

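```bash
cat > h.py <<'E'
from plant import *
import cv2,numpy as np
from scipy.spatial.transform import Rotation as Ro
def proj(c,P): return cv2.projectPoints(np.atleast_2d(P).astype(float),np.array(c["rvec"]),np.array(c["tvec"]),c["mtx"],None)[0][:,0]
def ray(c,uv,z):
    R=cv2.Rodrigues(np.array(c["rvec"]))[0];C=-R.T@np.array(c["tvec"]).ravel()
    d=R.T@np.linalg.inv(c["mtx"])@[uv[0],uv[1],1];return C+d*(z-C[2])/d[2]
def m2w(p,m):
    X,Y,a=p[:3];m=np.atleast_2d(m).astype(float);c,s=np.cos(a),np.sin(a)
    return np.c_[X+c*m[:,0]-s*m[:,1],Y+s*m[:,0]+c*m[:,1],m[:,2]]
def plate(phi,l): # l: offset from hinge in plate frame
    l=np.atleast_2d(l).astype(float);c,s=np.cos(-phi),np.sin(-phi)
    return np.c_[-12+c*l[:,0]-s*l[:,1],131+s*l[:,0]+c*l[:,1],93+l[:,2]]
def cover(t,l): # l: local x(outward negative),y,z along
    l=np.atleast_2d(l).astype(float);c,s=np.cos(-t),np.sin(-t)
    return np.c_[-130+c*l[:,0]+s*l[:,2],l[:,1],26-s*l[:,0]+c*l[:,2]]
E
cat > fit.py <<'E'
from h import *
from scipy.optimize import least_squares
S=capture("scene");D=capture("side")
s=lambda *a:np.array(a)/4+[130,170]; d=lambda *a:np.array(a)/3.75+[230,185]
PL=np.array([[-106,-104,15],[-106,6,15],[2,6,15],[2,-104,15]])
CV=np.array([[-6,138,94],[-6,-138,94]])
ps=s((625,228),(668,366),(515,405),(472,260));pd=d((277,98),(403,33),(364,206))
cs=s((629,182),(275,60));cd=d((215,120),(167,496));bd=d((297,565))
def res(p):
    P=m2w(p,plate(p[3],PL));C=m2w(p,cover(p[4],CV))
    return np.concatenate([proj(S,P)-ps,proj(D,P[[0,1,3]])-pd,proj(S,C)-cs,proj(D,C)-cd,proj(D,m2w(p,[-135,-142.5,0]))-bd]).ravel()
r=least_squares(res,[560,60,0,.9,.8],loss='soft_l1')
print(r.x.round(3));print(res(r.x).reshape(-1,2).round(1))
np.save("fit.npy",r.x);p=r.x
print("hinge",m2w(p,[-12,131,93]),"plate_front",m2w(p,plate(p[3],[-106,-86,0])),"shut",m2w(p,plate(0,[-106,-86,0])))
print("plate corners",m2w(p,plate(p[3],PL)).round(0))
print("cover edge",m2w(p,cover(p[4],[[-6,0,94],[-6,138,94],[-6,-138,94]])).round(0),"hinge",m2w(p,[-130,0,26]))
print("tin",ray(S,s((675,142))[0],24),ray(D,d((98,165))[0],24))
print("tall",ray(S,(345,282),0),ray(D,(316,190),0),"smallcone",ray(D,(271,402),0),"weight",ray(D,(212,392),15),"tweez",ray(D,(230,348),3),ray(D,(239,303),3))
E
python3 fit.py
```

```text
[ 759.522 -118.666  307.711 -476.614   57.374]
[[-0.3 -1.4]
 [ 0.8 -0.3]
 [-1.5  0.3]
 [-1.   0.1]
 [ 0.1 -2.1]
 [ 0.4 -1.8]
 [ 2.7 -2.2]
 [ 0.4 -0. ]
 [ 0.1 -0.5]
 [-1.1  0.2]
 [ 1.6 -0.1]
 [-3.4  2. ]]
hinge [[769.1493078  12.5297207  93.       ]] plate_front [[642.93891641  64.51949955  93.        ]] shut [[650.49047893 -54.93940062  93.        ]]
plate corners [[627.  56. 108.]
 [724. 109. 108.]
 [775.  14. 108.]
 [679. -39. 108.]]
cover edge [[ 559.  -85.   85.]
 [ 582.   51.   85.]
 [ 537. -222.   85.]] hinge [[631.27922289 -97.36495473  26.        ]]
tin [504.45621422  68.18226631  24.        ] [502.04048311  65.64654507  24.        ]
tall [704.54461038 239.95834844   0.        ] [688.70085978 220.38335209   0.        ] smallcone [ 515.43842285 -366.84059412    0.        ] weight [ 396.14659741 -341.87547765   15.        ] tweez [ 431.20008725 -248.53374835    3.        ] [ 452.20735303 -140.03760203    3.        ]
```

The fit converged: machine at (760, −119), yaw −0.165, plate 0.908 rad, cover 0.825 rad, all inside the given ranges, with residuals of 1–3 px. Next is a helper to convert tip targets into tool-frame shifts.

```bash
python3 - <<'E'
import numpy as np
np.save("fit.npy",[759.5,-118.7,307.711-49*2*np.pi,.908,.825])
E
cat >> h.py <<'E'
p=np.load("fit.npy")
TILT=0.5
def goal(tips_m,tilt=TILT,fingers=0):
    o=get_obs();R0=Ro.from_euler("xyz",o["tcp_rot"])
    Rt=Ro.from_euler("xyz",[np.pi,0,np.pi+p[2]])*Ro.from_rotvec([0,-tilt,0])
    w=(R0.inv()*Rt).as_rotvec()
    print("tool z",Rt.apply([0,0,1]).round(3),"turn",w.round(3))
    for t in np.atleast_2d(tips_m):
        W=m2w(p,t)[0];T=W-178*Rt.apply([0,0,1])
        print("tip m",t.round(0),"w",W.round(0),"shift",(R0.inv().apply(T-o["tool_pos"])/1000).round(3))
def ptip(phi,gap=0,ly=-70,z=90):
    h=9.5*np.cos(phi)+19*np.sin(phi)+gap
    q=plate(phi,[-106-h,ly,0])[0];q[2]=z;return q
def tipnow():
    o=get_obs();R=Ro.from_euler("xyz",o["tcp_rot"]);W=o["tool_pos"]+178*R.apply([0,0,1])
    c,s=np.cos(p[2]),np.sin(p[2]);d=W-[p[0],p[1],0];print("t",o["time"],"tip world",W.round(1),"machine",np.round([c*d[0]+s*d[1],-s*d[0]+c*d[1],d[2]],1),"F",o["contact_force"].round(1))
E
python3 - <<'E'
from h import *
a=ptip(.908,25);b=a.copy();b[2]=225
goal([b,a])
E
```

```text
tool z [ 0.473 -0.079 -0.878] turn [-0.039 -0.499 -0.148]
tip m [-161.  208.  225.] w [635. 112. 225.] shift [-0.484 -0.233  0.023]
tip m [-161.  208.   90.] w [635. 112.  90.] shift [-0.484 -0.233  0.158]
```

```bash
G='[[-0.484,-0.233,0.023],[-0.039,-0.499,-0.148],0]'; python3 -m pendant '[[[-0.242,-0.116,0.01],[-0.02,-0.25,-0.074],0],[[-0.242,-0.116,0.01],[-0.02,-0.25,-0.074],0],[[-0.242,-0.116,0.01],[-0.02,-0.25,-0.074],0],[[-0.242,-0.116,0.01],[-0.02,-0.25,-0.074],0],[[-0.242,-0.116,0.01],[-0.02,-0.25,-0.074],0],[[-0.242,-0.116,0.01],[-0.02,-0.25,-0.074],0],[[-0.242,-0.116,0.01],[-0.02,-0.25,-0.074],0],[[-0.484,-0.233,0.023],[-0.039,-0.499,-0.148],0],[[-0.484,-0.233,0.023],[-0.039,-0.499,-0.148],0],[[-0.484,-0.233,0.023],[-0.039,-0.499,-0.148],0]]'
python3 - <<'E'
from h import *
tipnow()
a=ptip(.908,25);b=a.copy();b[2]=225
goal([b,a])
E
```

```text
time: 1.03
tool_pos: [447.6, 225.3, 388.5]
tcp_rot: [-3.141, 0.506, 2.98]
contact_force: [-1.5, 0.6, -0.3]
grip_width: 30.0
t 1.0333 tip world [532.7 211.3 232.8] machine [-277.9  288.3  232.8] F [-1.5  0.6 -0.3]
tool z [ 0.473 -0.079 -0.878] turn [0.001 0.006 0.003]
tip m [-161.  208.  225.] w [635. 112. 225.] shift [-0.1   -0.081  0.064]
tip m [-161.  208.   90.] w [635. 112.  90.] shift [-0.034 -0.081  0.182]
```

```bash
python3 -m pendant '[[[-0.1,-0.081,0.064],[0,0,0],0],[[-0.1,-0.081,0.064],[0,0,0],0],[[-0.1,-0.081,0.064],[0,0,0],0],[[-0.1,-0.081,0.064],[0,0,0],0],[[-0.034,-0.081,0.182],[0,0,0],0],[[-0.034,-0.081,0.182],[0,0,0],0],[[-0.034,-0.081,0.182],[0,0,0],0],[[-0.034,-0.081,0.182],[0,0,0],0],[[-0.034,-0.081,0.182],[0,0,0],0]]'
python3 - <<'E'
from h import *
tipnow()
c=capture("scene");cv2.imwrite("pics/a.png",cv2.resize(c["color"][120:320,130:390,::-1],None,fx=3,fy=3))
goal([ptip(x,-4) for x in (.908,.7,.5,.3,.15,0)])
E
```

```text
time: 1.78
tool_pos: [548.1, 127.2, 240.9]
tcp_rot: [-3.14, 0.491, 2.977]
contact_force: [0.0, 0.8, 0.5]
grip_width: 0.3
t 1.7833 tip world [630.9 113.1  83.9] machine [-165.   207.6   83.9] F [0.  0.8 0.5]
tool z [ 0.473 -0.079 -0.878] turn [-0.    -0.004 -0.   ]
tip m [-143.  185.   90.] w [649.  87.  90.] shift [-0.019 -0.024  0.007]
tip m [-150.  156.   90.] w [637.  60.  90.] shift [-0.012 -0.053  0.004]
tip m [-150.  127.   90.] w [632.  31.  90.] shift [-0.012 -0.081  0.003]
tip m [-144.   99.   90.] w [633.   2.  90.] shift [-0.017 -0.11   0.006]
tip m [-135.   79.   90.] w [639. -19.  90.] shift [-0.025 -0.129  0.011]
tip m [-124.   61.   90.] w [648. -38.  90.] shift [-0.036 -0.147  0.016]
```

View pics/a.png

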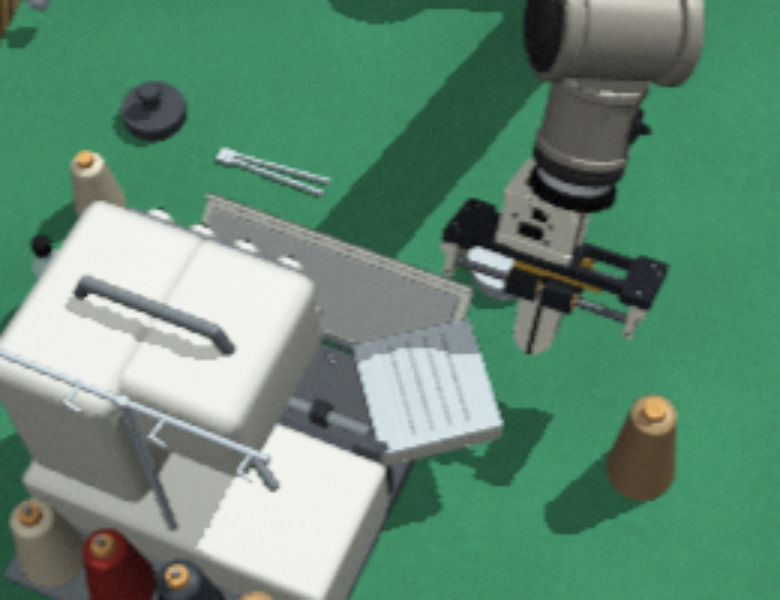

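The closed fingers are at (535,345), just outside the plate's front face (490,370), and clear of the cover, tin and tall cone. Now I push along the arc.

```bash
python3 -m pendant '[[[-0.019,-0.012,0.007],[0,0,0],0],[[-0.019,-0.024,0.007],[0,0,0],0],[[-0.015,-0.038,0.005],[0,0,0],0],[[-0.012,-0.053,0.004],[0,0,0],0],[[-0.012,-0.067,0.003],[0,0,0],0],[[-0.012,-0.081,0.003],[0,0,0],0],[[-0.014,-0.096,0.004],[0,0,0],0],[[-0.017,-0.11,0.006],[0,0,0],0],[[-0.021,-0.12,0.008],[0,0,0],0],[[-0.025,-0.129,0.011],[0,0,0],0]]'
python3 - <<'E'
from h import *
tipnow()
goal([ptip(x,g) for x,g in ((.15,-4),(.07,-4),(0,0),(0,-4),(0,-10))])
E
```

```text
time: 2.67
tool_pos: [554.5, -4.8, 249.4]
tcp_rot: [3.14, 0.5, 2.975]
contact_force: [-10.7, -1.2, 5.3]
grip_width: 0.5
t 2.6667 tip world [638.7 -18.7  93.2] machine [-135.6   78.8   93.2] F [-10.7  -1.2   5.3]
tool z [ 0.473 -0.079 -0.878] turn [ 0.001  0.    -0.001]
tip m [-135.   79.   90.] w [639. -19.  90.] shift [0.001 0.    0.003]
tip m [-129.   69.   90.] w [643. -29.  90.] shift [-0.004 -0.01   0.006]
tip m [-128.   61.   90.] w [644. -38.  90.] shift [-0.006 -0.018  0.007]
tip m [-124.   61.   90.] w [648. -38.  90.] shift [-0.009 -0.018  0.009]
tip m [-118.   61.   90.] w [654. -39.  90.] shift [-0.014 -0.018  0.011]
```

```bash
python3 -m pendant '[[[-0.002,-0.006,0.004],[0,0,0],0],[[-0.004,-0.012,0.006],[0,0,0],0],[[-0.006,-0.018,0.007],[0,0,0],0],[[-0.008,-0.018,0.008],[0,0,0],0],[[-0.009,-0.018,0.009],[0,0,0],0],[[-0.009,-0.018,0.009],[0,0,0],0]]'
python3 - <<'E'
from h import *
tipnow()
E
python3 -m pendant '[[[-0.002,0,0.001],[0,0,0],0],[[-0.002,0,0.001],[0,0,0],0],[[-0.002,0,0.001],[0,0,0],0]]'
python3 - <<'E'
from h import *
tipnow()
c=capture("scene");cv2.imwrite("pics/b.png",cv2.resize(c["color"][170:320,130:330,::-1],None,fx=4,fy=4))
E
```

```text
time: 3.17
tool_pos: [560.5, -23.0, 244.8]
tcp_rot: [3.14, 0.49, 2.977]
contact_force: [-30.5, 0.5, 16.9]
grip_width: 0.5
t 3.1667 tip world [643.2 -36.5  87.7] machine [-128.2   62.    87.7] F [-30.5   0.5  16.9]
time: 3.42
tool_pos: [561.2, -23.1, 244.9]
tcp_rot: [3.14, 0.487, 2.977]
contact_force: [-41.7, 2.0, 26.4]
grip_width: 0.6
t 3.4167 tip world [643.4 -36.5  87.6] machine [-128.    62.1   87.6] F [-41.7   2.   26.4]
```

View pics/b.png

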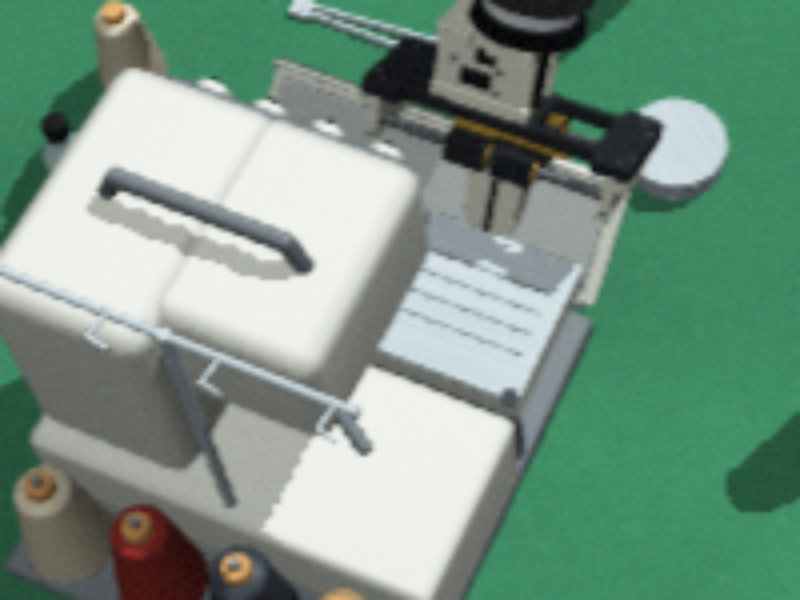

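The plate is home: at (480,320) its rear edge runs parallel to the bed. The tip stopped at machine x = −128 as computed, and the force rose to about 45 N at the stop. The cover is still open. Next I retreat over the cover to its front.

Run:
```python
from h import *
goal([[-142,62,92],[-145,62,180],[-250,20,180],[-250,20,65]])
```

```text
tool z [ 0.473 -0.079 -0.878] turn [ 0.002 -0.013  0.   ]
tip m [-142   62   92] w [630. -34.  92.] shift [ 0.013  0.    -0.01 ]
tip m [-145   62  180] w [627. -34. 180.] shift [-0.026  0.    -0.09 ]
tip m [-250   20  180] w [516. -58. 180.] shift [ 0.067 -0.041 -0.139]
tip m [-250   20   65] w [516. -58.  65.] shift [ 0.121 -0.042 -0.037]
```

```bash
python3 -m pendant '[[[0.016,0,-0.008],[0,0,0],0],[[0.016,0,-0.008],[0,0,0],0],[[-0.024,0,-0.09],[0,0,0],0],[[-0.024,0,-0.09],[0,0,0],0],[[-0.024,0,-0.09],[0,0,0],0],[[0.067,-0.041,-0.139],[0,0,0],0],[[0.067,-0.041,-0.139],[0,0,0],0],[[0.067,-0.041,-0.139],[0,0,0],0],[[0.067,-0.041,-0.139],[0,0,0],0],[[0.067,-0.041,-0.139],[0,0,0],0]]'
python3 - <<'E'
from h import *
tipnow()
goal([[-250,20,65]])
c=capture("scene");cv2.imwrite("pics/c.png",cv2.resize(c["color"][170:320,130:330,::-1],None,fx=4,fy=4))
E
```

```text
time: 4.3
tool_pos: [435.6, -44.4, 335.8]
tcp_rot: [3.141, 0.505, 2.975]
contact_force: [0.6, 0.1, 0.7]
grip_width: 0.5
t 4.3 tip world [520.6 -58.6 180. ] machine [-245.5   20.1  180. ] F [0.6 0.1 0.7]
tool z [ 0.473 -0.079 -0.878] turn [ 0.     0.005 -0.001]
tip m [-250   20   65] w [516. -58.  65.] shift [ 0.059 -0.     0.099]
```

View pics/c.png

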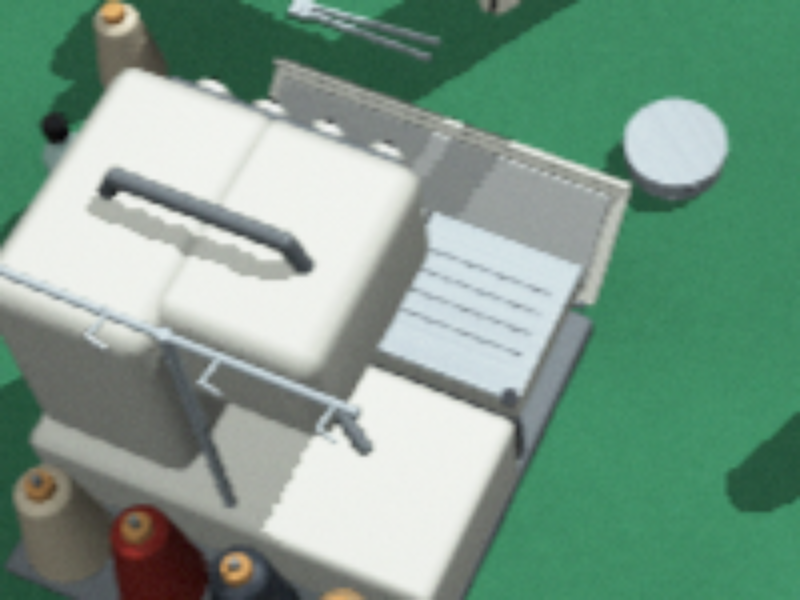

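The plate is home: its front edge, (430,212) to (582,265), is parallel to the cover hinge. The cover is unmoved and the tin is in place. I'll descend and check the plate corner prediction.

```bash
python3 -m pendant '[[[0.059,0,0.099],[0,0,0],0],[[0.059,0,0.099],[0,0,0],0],[[0.059,0,0.099],[0,0,0],0],[[0.059,0,0.099],[0,0,0],0],[[0.059,0,0.099],[0,0,0],0]]'
python3 - <<'E'
from h import *
tipnow()
goal([[x,20,65] for x in (-210,-180,-152,-144,-140)])
S=capture("scene")
print(((proj(S,m2w(p,plate(0,[[-106,6,15],[-106,-104,15]])))-[130,170])*4).round(0))
E
```

```text
time: 4.77
tool_pos: [450.5, -54.9, 256.8]
tcp_rot: [3.124, 0.453, 2.976]
contact_force: [0.7, -1.3, 0.7]
grip_width: 0.5
t 4.7667 tip world [527.8 -64.6  96.8] machine [-237.4   15.3   96.8] F [ 0.7 -1.3  0.7]
tool z [ 0.473 -0.079 -0.878] turn [ 0.018 -0.047 -0.001]
tip m [-210   20   65] w [556. -64.  65.] shift [-0.002  0.007  0.041]
tip m [-180   20   65] w [585. -69.  65.] shift [-0.029  0.007  0.054]
tip m [-152   20   65] w [613. -74.  65.] shift [-0.055  0.007  0.066]
tip m [-144   20   65] w [621. -75.  65.] shift [-0.062  0.007  0.07 ]
tip m [-140   20   65] w [625. -76.  65.] shift [-0.065  0.007  0.071]
[[582. 265.]
 [431. 211.]]
```

The predicted plate corners match to 1 px, so the plate is home. The arm stopped short of the low pose, so I'll check the joints.

Run:
```python
from h import *
print(get_obs()["joint_positions"].round(2))
for t in (.1,.25): goal([[-245,20,100],[-245,20,65]],tilt=t)
```

```text
[-0.32  0.34  2.08  0.3   0.28 -2.  ]
tool z [ 0.098 -0.016 -0.995] turn [0.018 0.353 0.003]
tip m [-245   20  100] w [521. -59. 100.] shift [-0.056  0.008  0.005]
tip m [-245   20   65] w [521. -59.  65.] shift [-0.041  0.007  0.037]
tool z [ 0.244 -0.041 -0.969] turn [0.018 0.203 0.002]
tip m [-245   20  100] w [521. -59. 100.] shift [-0.031  0.008 -0.002]
tip m [-245   20   65] w [521. -59.  65.] shift [-0.015  0.007  0.03 ]
```

Joint 5 is at its lower limit (0.28) because the tilt is too large this close in. I'll use a tilt of 0.1 for the cover push.

```bash
python3 -m pendant '[[[-0.055,0.008,-0.005],[0.018,0.353,0.003],0],[[-0.055,0.008,-0.005],[0.018,0.353,0.003],0],[[-0.055,0.008,-0.005],[0.018,0.353,0.003],0],[[-0.055,0.008,0.005],[0.018,0.353,0.003],0],[[-0.055,0.008,0.005],[0.018,0.353,0.003],0],[[-0.041,0.007,0.037],[0.018,0.353,0.003],0],[[-0.041,0.007,0.037],[0.018,0.353,0.003],0],[[-0.041,0.007,0.037],[0.018,0.353,0.003],0]]'
python3 - <<'E'
from h import *
tipnow();print(get_obs()["joint_positions"].round(2))
goal([[x,20,68] for x in (-215,-200,-185,-170,-160,-152,-146,-143)],tilt=.1)
E
```

```text
time: 5.48
tool_pos: [501.6, -55.4, 241.3]
tcp_rot: [3.142, 0.097, 2.976]
contact_force: [-0.1, -0.3, 0.4]
grip_width: 0.4
t 5.4833 tip world [518.5 -58.2  64.1] machine [-247.6   20.1   64.1] F [-0.1 -0.3  0.4]
[-0.26  0.48  1.82  0.01  0.74 -1.68]
tool z [ 0.098 -0.016 -0.995] turn [ 0.    -0.003 -0.   ]
tip m [-215   20   68] w [551. -64.  68.] shift [-0.032 -0.    -0.001]
tip m [-200   20   68] w [566. -66.  68.] shift [-0.047 -0.     0.001]
tip m [-185   20   68] w [580. -69.  68.] shift [-0.062 -0.     0.002]
tip m [-170   20   68] w [595. -71.  68.] shift [-0.077 -0.     0.004]
tip m [-160   20   68] w [605. -73.  68.] shift [-0.087 -0.     0.005]
tip m [-152   20   68] w [613. -74.  68.] shift [-0.095 -0.     0.005]
tip m [-146   20   68] w [619. -75.  68.] shift [-0.101 -0.     0.006]
tip m [-143   20   68] w [622. -75.  68.] shift [-0.104 -0.     0.006]
```

```bash
python3 -m pendant '[[[-0.03,0,-0.001],[0,0,0],0],[[-0.04,0,0],[0,0,0],0],[[-0.05,0,0.001],[0,0,0],0],[[-0.06,0,0.002],[0,0,0],0],[[-0.07,0,0.003],[0,0,0],0],[[-0.078,0,0.004],[0,0,0],0],[[-0.086,0,0.005],[0,0,0],0],[[-0.092,0,0.005],[0,0,0],0],[[-0.096,0,0.005],[0,0,0],0],[[-0.1,0,0.006],[0,0,0],0]]'
python3 - <<'E'
from h import *
tipnow()
E
python3 -m pendant '[[[-0.002,0,0],[0,0,0],0],[[-0.004,0,0],[0,0,0],0],[[-0.004,0,0],[0,0,0],0]]'
python3 - <<'E'
from h import *
tipnow()
E
```

```text
time: 6.32
tool_pos: [599.6, -71.9, 245.7]
tcp_rot: [-3.142, 0.092, 2.977]
contact_force: [-23.5, 2.1, 17.0]
grip_width: 0.3
t 6.3167 tip world [615.6 -74.5  68.5] machine [-149.2   19.9   68.5] F [-23.5   2.1  17. ]
time: 6.57
tool_pos: [601.1, -72.1, 245.5]
tcp_rot: [-3.142, 0.083, 2.977]
contact_force: [-25.9, 2.4, 17.9]
grip_width: 0.3
t 6.5667 tip world [615.7 -74.5  68.1] machine [-149.2   20.    68.1] F [-25.9   2.4  17.9]
```

Run:
```python
from h import *
S=capture("scene");cv2.imwrite("pics/d1.png",cv2.resize(S["color"][180:270,170:310,::-1],None,fx=5.7,fy=5.7,interpolation=cv2.INTER_CUBIC))
for t in(0,.06,.12): print(t,((proj(S,m2w(p,cover(t,[[-6,138,94],[-6,-138,94]])))-[170,180])*5.7).round(0).tolist())
```

```text
0 [[618.0, 278.0], [91.0, 90.0]]
0.06 [[622.0, 269.0], [97.0, 82.0]]
0.12 [[627.0, 260.0], [103.0, 74.0]]
```

View pics/d1.png

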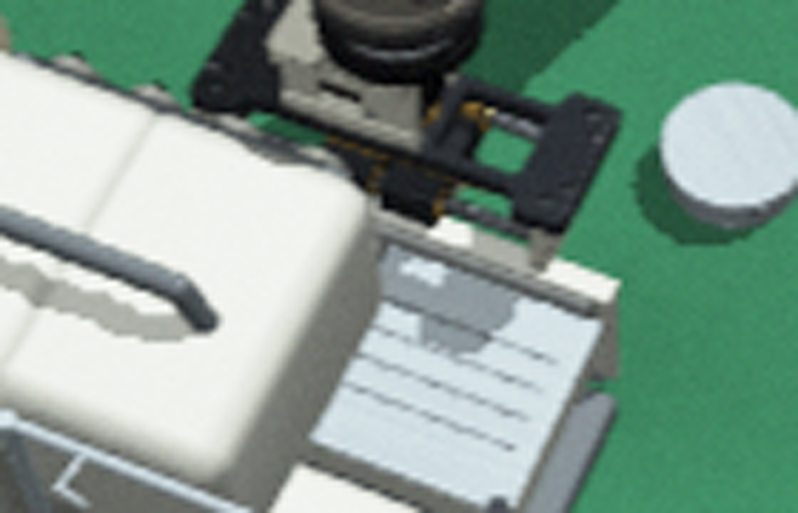

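The cover's outer corner is at (619,280); the prediction for fully shut is (618,278). The force is about 25 N against the stop. I'll back straight off and verify.

```bash
python3 -m pendant '[[[0.02,0,0],[0,0,0],0],[[0.05,0,0],[0,0,0],0],[[0.08,0,0],[0,0,0],0],[[0.1,0,-0.03],[0,0,0],0],[[0.1,0,-0.1],[0,0,0],0],[[0.1,0,-0.1],[0,0,0],0],[[0.1,0,-0.1],[0,0,0],0],[[0.1,0,-0.1],[0,0,0],0],[[0.1,0,-0.1],[0,0,0],0],[[0.1,0,-0.1],[0,0,0],0]]'
python3 - <<'E'
from h import *
tipnow()
S=capture("scene");D=capture("side")
a=cv2.resize(S["color"][180:270,170:310,::-1],(780,501),interpolation=cv2.INTER_CUBIC)
b=cv2.resize(D["color"][205:345,270:430,::-1],None,fx=4,fy=4,interpolation=cv2.INTER_CUBIC)
cv2.imwrite("pics/e1.png",a);cv2.imwrite("pics/e2.png",b)
k=780/140
for t in(0,.06,.12):
  C=m2w(p,cover(t,[[-6,138,94],[-6,-138,94]]))
  print(t,((proj(S,C)-[170,180])*k).round(0).tolist(),((proj(D,C)-[270,205])*4).round(0).tolist())
E
```

```text
time: 7.45
tool_pos: [497.0, -54.8, 334.3]
tcp_rot: [3.142, 0.097, 2.976]
contact_force: [-0.1, -0.6, 0.2]
grip_width: 0.3
t 7.45 tip world [513.9 -57.6 157.1] machine [-252.3   19.9  157.1] F [-0.1 -0.6  0.2]
0 [[604.0, 272.0], [89.0, 88.0]] [[173.0, 21.0], [154.0, 430.0]]
0.06 [[608.0, 263.0], [95.0, 80.0]] [[164.0, 21.0], [143.0, 429.0]]
0.12 [[613.0, 254.0], [100.0, 73.0]] [[155.0, 22.0], [132.0, 429.0]]
```

View pics/e1.png

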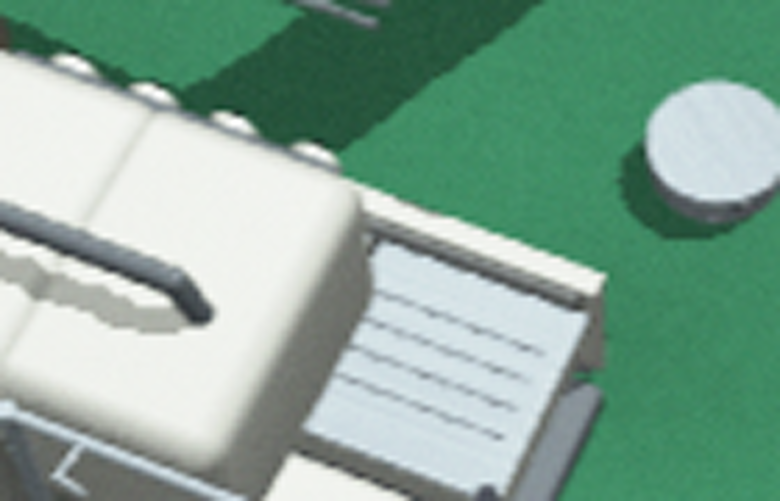

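View pics/e2.png

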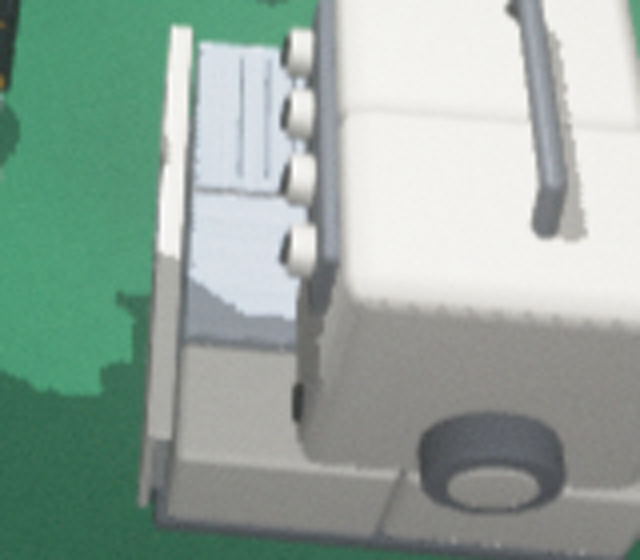

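The scene view puts the cover corner at (605,272) against (604,272) predicted for shut. The side view is 3–5 crop px off, or about 0.02–0.03 rad. A second press higher up costs little and gives an independent reading of the angle.

Run:
```python
from h import *
goal([[-180,20,100],[-155,20,100],[-146,20,100]],tilt=.1)
```

```text
tool z [ 0.098 -0.016 -0.995] turn [ 0.    -0.004 -0.   ]
tip m [-180   20  100] w [585. -69. 100.] shift [-0.066  0.     0.064]
tip m [-155   20  100] w [610. -74. 100.] shift [-0.091  0.     0.066]
tip m [-146   20  100] w [619. -75. 100.] shift [-0.1    0.     0.067]
```

```bash
python3 -m pendant '[[[0,0,0.058],[0,0,0],0],[[0,0,0.058],[0,0,0],0],[[-0.066,0,0.064],[0,0,0],0],[[-0.066,0,0.064],[0,0,0],0],[[-0.08,0,0.065],[0,0,0],0],[[-0.091,0,0.066],[0,0,0],0],[[-0.096,0,0.067],[0,0,0],0],[[-0.1,0,0.067],[0,0,0],0],[[-0.102,0,0.067],[0,0,0],0],[[-0.102,0,0.067],[0,0,0],0]]'
python3 - <<'E'
from h import *
tipnow();print(get_obs()["tcp_rot"])
E
python3 -m pendant '[[[0.02,0,0],[0,0,0],0],[[0.05,0,0],[0,0,0],0],[[0.08,0,0],[0,0,0],0],[[0.1,0,-0.03],[0,0,0],0],[[0.1,0,-0.07],[0,0,0],0],[[0.1,0,-0.07],[0,0,0],0],[[0.1,0,-0.07],[0,0,0],0],[[0.1,0,-0.07],[0,0,0],0]]'
python3 - <<'E'
from h import *
tipnow()
S=capture("scene")
cv2.imwrite("pics/f.png",cv2.resize(S["color"][120:320,130:390,::-1],None,fx=3,fy=3))
E
```

```text
time: 8.38
tool_pos: [600.6, -72.1, 277.0]
tcp_rot: [-3.141, 0.085, 2.977]
contact_force: [-17.3, 0.8, 8.1]
grip_width: 0.2
t 8.3833 tip world [615.5 -74.6  99.7] machine [-149.3   19.8   99.7] F [-17.3   0.8   8.1]
[-3.14140947  0.08472769  2.97669089]
time: 9.05
tool_pos: [498.5, -55.0, 338.2]
tcp_rot: [-3.141, 0.098, 2.976]
contact_force: [-0.2, 1.0, -0.3]
grip_width: 0.1
t 9.05 tip world [515.7 -57.9 161.1] machine [-250.5   19.9  161.1] F [-0.2  1.  -0.3]
```

View pics/f.png

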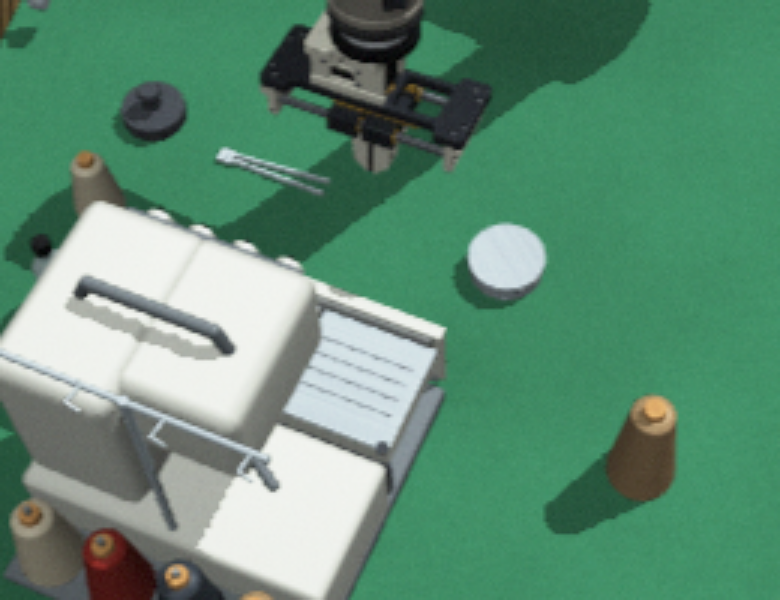

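The stop is at x = −149.2 at height 68 mm and −149.3 at 100 mm, so the cover is upright to within about 0.01 rad. The picture shows the cover and plate shut, the tin at (506,258), cones, tweezers and weight where they were, and the arm clear.

```bash
python3 -c "
from plant import *
close_job()"
```

```text
the job is handed in; nothing more can be done
```

I swung the cloth plate home with closed fingertips and then pushed the looper cover up until it was shut. The job was handed in at about 9 s of the 51 s allowed; no verdict is reported.

**Cloth plate:** its corners match the predicted home position to 1 px. It met its stop where computed, with a force of about 50 N at the end. The cover was still open at that point.

**Looper cover:** it met its stop at the same machine x (−149.2 and −149.3 mm) at two heights, 32 mm apart, so it is upright to about 0.01 rad. The scene view agrees to 1 px.

**Surroundings:** the last picture shows the pin tin, tall and small cones, tweezers and pattern weight where they were. The oil bottle is only partly visible in it, and the screwdriver is outside that crop and was not rechecked. The arm stands clear with no contact force.

**Checks that failed or disagreed:**
- The side view of the shut cover was about 1 px off the prediction across and 1.5–2.5 px off vertically. I judged that at most 0.02–0.03 rad and within calibration error.
- The cover stop was about 3.5 mm nearer the robot than I computed. I put that down to finger thickness or fit error.
- One approach pose in front of the cover put joint 5 at its lower limit. I reduced the tool tilt from 0.5 to 0.1 rad before pushing the cover.

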